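# Sort the leftovers of a treatment round into their trays

## Robot

A 7-joint arm with a two-finger parallel gripper is mounted at the origin on a cart in front of the work surface, level with it; the furniture and walls round the work are solid. World frame = base frame: x ahead of the robot, y to its left, z up, the work surface at z = 0. Lengths are in m, angles in rad, forces in N, time in s.
With the tool pointing down it reaches from about 0.375 to 0.925 m from the base axis. Payload 3.1 kg.
Tool frame: the origin (TCP) lies between the finger pads; the fingertips stand 19 mm ahead of it and the grasp point (between the pads) is the TCP; z points along the fingers, y is the direction in which the jaws open and shut (so a half turn about z gives the same grasp; the last joint's range is limited). The gripper opens to 85 mm and grips with 20 to 120 N. Pads are 22 mm wide; open, the fingers measure 114 mm over their backs; the gripper's body (76 mm by 85 mm) begins 54 mm behind the grasp point. The pads swing forward as they close: fully open they stand 13 mm farther back than shut.
Start: joints at [1.223, 0.383, 0.044, 1.598, -0.018, 1.161, -0.05], TCP at [0.161, -0.63, 0.25] pointing down, gripper open.
Joint ranges: [-2.61, 2.61], [-0.41, 2.15], [-1.48, 1.57], [0, 2.5], [-1.57, 4.71], [0.05, 1.97], [-2.85, 2.85]. Speed limits (rad/s): [2.79, 2.79, 3.14, 3.14, 3.14, 3.14, 3.14].

## Interface

Orientations are given as a unit quaternion [x, y, z, w].
In Python, from bench import move_ptp, movel, move_j, move_gripper, pause, inverse_kinematics, read_camera, camera_params, MotionError, sign_off, look_for, tip_of, read_time_s, read_qpos, read_joint_vel, read_effort, read_eef_pos, read_tcp_rot, read_ft_force, read_ft_torque, read_finger_gap gives the robot as it stands. Calls block until the motion is done:
- move_ptp(position, orientation): joint-space move of the TCP to a pose.
- movel(position, orientation=None, speed=0.15): straight line of the TCP; orientation=None keeps the orientation; speed is the mean speed in m/s.
- move_j(angles): joint-space move.
- move_gripper(opening, effort=None): finger opening in m; effort is the grip in N (None keeps the last); returns when the fingers have stopped.
- pause(seconds).
- inverse_kinematics(position, orientation): joint angles nearest the present ones, or None.
- read_camera(name): name is "scene" or "top" or "wrist"; returns the picture (400x640x3 uint8, red, green, blue); there is no depth.
- camera_params(name): a dict with "K" (3x3 intrinsics, pixels), "camera_from_world" (4x4, takes a point from world to camera coordinates). Camera axes: x right, y down, z forward; pixel columns grow to the right and rows downward; lengths in m; the calibration is good to about 2 mm. A picture is of the moment at which its call begins: read the wrist's pose just before it. camera_params takes no time and is no camera call; for the wrist camera it gives the pose at the moment of the call.
A pose or a line that the arm cannot do raises MotionError and nothing moves.
- sign_off(): hands the job in, once; it reports no verdict.
Trained networks look in the newest picture that a camera, given by its name, has taken for a name from the list of things; names that differ only in an ending like _2 or _b are one class to them, and where a whole thing is asked for, a point or a joint stands for the part that bears it (a point fixed in the world has none). Each returns a list of dicts, best first, with "confidence" (0 to 1); they miss things now and then, are a little off and sometimes report something else, mostly with a low value. They report only what shows in the picture. A call takes as long as a camera call.
- look_for(camera, name): "at" ([column, row] in pixels, amid what is visible of it).
- tip_of(camera, name): "at" ([column, row] in pixels: a listed point, or the origin of a listed thing).
Readings, each from a call of its own:
- read_time_s(): time.
- read_qpos(): joint angles.
- read_joint_vel(): joint speeds.
- read_effort(): joint torques, N m.
- read_eef_pos(): TCP position.
- read_tcp_rot(): TCP orientation.
- read_ft_force(): force on the tool from outside, world axes, zero at the start.
- read_ft_torque(): the same for the moment, N m.
- read_finger_gap(): finger opening in m.
Only numpy, scipy, OpenCV 4.12 (cv2) and the standard library are available. Lean on these libraries where they do the work, as an engineer would, in place of code of your own. Each camera call takes 0.05 s, during which the arm holds its last target.

## Task

Tidy up after the treatment round: stand the two clear-glass vials (blue and green caps) in the blue tray, one in each bay, the two brown-glass vials (red and orange caps) in the black tray, one in each bay, and the white gauze roll on its end in the yellow tray. Everything must stand upright flat on its tray's floor; set the glass vials down gently rather than dropping them, and leave the timer and the clear plastic clip where they are.

Things in the scene. Friction and masses are not known exactly. Their poses are not given: they have to be found in the camera images.
- vial_blue: Clear-glass injection vial with blue label band and a grey crimped cap with blue disc on top (seen from above). Upright cylinder, 24 mm diameter up to 46 mm, then an 18 mm cap; 54 mm tall. Loose, about 30 g. Origin: centre of the underside; z up.
- vial_green: Clear-glass injection vial with green label band and a grey crimped cap with green disc on top (seen from above). Upright cylinder, 24 mm diameter up to 46 mm, then an 18 mm cap; 54 mm tall. Loose, about 30 g. Origin: centre of the underside; z up.
- vial_red: Brown-glass injection vial with red label band and a grey crimped cap with red disc on top (seen from above). Upright cylinder, 24 mm diameter up to 46 mm, then an 18 mm cap; 54 mm tall. Loose, about 30 g. Origin: centre of the underside; z up.
- vial_orange: Brown-glass injection vial with orange label band and a grey crimped cap with orange disc on top (seen from above). Upright cylinder, 24 mm diameter up to 46 mm, then an 18 mm cap; 54 mm tall. Loose, about 30 g. Origin: centre of the underside; z up.
- gauze_roll: Plain white gauze bandage roll standing on end: upright cylinder, 52 mm diameter, 61 mm tall. Loose, about 40 g. Origin: centre of the underside; z up.
- blue_tray: Blue low tray for the clear vials, two square bays side by side along its y axis. Outside 58 mm (x) by 112 mm (y), 21 mm high over the rim; walls, divider and floor 4 mm thick (a vial in it stands 4 mm above the worktop). Bays 50 x 50 mm inside, centred at x = 0, y = +27 and -27 mm. Fixed; may be turned about z. Origin: centre of the underside; z up.
- black_tray: Black low tray for the brown vials, two square bays side by side along its y axis. Outside 58 mm (x) by 112 mm (y), 21 mm high over the rim; walls, divider and floor 4 mm thick (a vial in it stands 4 mm above the worktop). Bays 50 x 50 mm inside, centred at x = 0, y = +27 and -27 mm. Fixed; may be turned about z. Origin: centre of the underside; z up.
- yellow_tray: Yellow low square tray with one compartment, for the gauze roll. Outside 88 x 88 mm, 21 mm high over the rim; walls 4 mm, floor 4 mm thick; 80 x 80 mm inside. Fixed to the worktop. Origin: centre of the underside, below the middle of the compartment; z up; it may be turned about z.
- timer: Bystander: small white lab timer with coloured buttons, 55 mm (its x) by 62 mm (its y), 22 mm tall, loose. Must stay where it is. Origin: centre of the underside.
- clear_clip: Bystander: clear plastic cuvette clip lying flat near the front edge, with a blue insert, 20 mm (its x) by 74 mm (its y), 17 mm tall, loose. Must stay where it is. Origin: centre of the underside.

How it is judged:
At the end, for the whole second after the job is handed in: Clear vials in the blue tray, brown in the black, one per bay, within 15 mm of the bay centre along each tray axis; gauze roll within 17 mm of the yellow tray's centre likewise; undersides 1 to 8 mm above the tray's underside, upright within 0.12 rad, at rest (under 0.02 m/s) (((x of vial_blue in the frame of blue_tray between -0.015 and 0.015 m and y of vial_blue in the frame of blue_tray between 0.012 and 0.042 m and x of vial_green in the frame of blue_tray between -0.015 and 0.015 m and y of vial_green in the frame of blue_tray between -0.042 and -0.012 m) or (x of vial_blue in the frame of blue_tray between -0.015 and 0.015 m and y of vial_blue in the frame of blue_tray between -0.042 and -0.012 m and x of vial_green in the frame of blue_tray between -0.015 and 0.015 m and y of vial_green in the frame of blue_tray between 0.012 and 0.042 m)) and z of vial_blue in the frame of blue_tray between 0.001 and 0.008 m and angle between each of vial_blue, vial_green, vial_red, vial_orange, gauze_roll's own z axis and vertical below 0.12 rad and linear speed of each of vial_blue, vial_green, vial_red, vial_orange, gauze_roll below 0.02 m/s and z of vial_green in the frame of blue_tray between 0.001 and 0.008 m and ((x of vial_red in the frame of black_tray between -0.015 and 0.015 m and y of vial_red in the frame of black_tray between 0.012 and 0.042 m and x of vial_orange in the frame of black_tray between -0.015 and 0.015 m and y of vial_orange in the frame of black_tray between -0.042 and -0.012 m) or (x of vial_red in the frame of black_tray between -0.015 and 0.015 m and y of vial_red in the frame of black_tray between -0.042 and -0.012 m and x of vial_orange in the frame of black_tray between -0.015 and 0.015 m and y of vial_orange in the frame of black_tray between 0.012 and 0.042 m)) and z of vial_red in the frame of black_tray between 0.001 and 0.008 m and z of vial_orange in the frame of black_tray between 0.001 and 0.008 m and x of gauze_roll in the frame of yellow_tray between -0.017 and 0.017 m and y of gauze_roll in the frame of yellow_tray between -0.017 and 0.017 m and z of gauze_roll in the frame of yellow_tray between 0.001 and 0.008 m); the robot touches nothing.
It fails at once if the timer is shifted by more than 25 mm (distance of timer from where it was at the start of the episode above 0.025 m).
It fails at once if the clear clip is shifted by more than 25 mm (distance of clear_clip from where it was at the start of the episode above 0.025 m).
It fails at once if a glass vial is dropped: it moves faster than 0.5 m/s with the fingers off it ((linear speed of vial_blue above 0.5 m/s and contact force between vial_blue and the fingers below 0.02 N) or (linear speed of vial_green above 0.5 m/s and contact force between vial_green and the fingers below 0.02 N) or (linear speed of vial_red above 0.5 m/s and contact force between vial_red and the fingers below 0.02 N) or (linear speed of vial_orange above 0.5 m/s and contact force between vial_orange and the fingers below 0.02 N)).
It also fails if it takes over 120 s, if anything falls off the work surface, if the arm or the gripper's body presses on something with over 40 N, if the wrist force passes 120 N, or if a joint passes its speed limit or range.

## Working session

There is one attempt and no reset: what is moved stays moved. The work goes in short steps, each a Python script; the robot and the scene stay as the last script left them, time stands still between calls to the robot, and variables do not carry over. Pictures are saved under pics/ and viewed, and the job is handed in when it is done.

```bash
ls; mkdir -p pics; python3 - <<'E'
from bench import *
import cv2
print(read_time_s(), read_qpos(), read_eef_pos(), read_tcp_rot(), read_finger_gap())
for c in ["scene","top","wrist"]:
    im=read_camera(c); cv2.imwrite(f"pics/{c}0.png",im[:,:,::-1])
    p=camera_params(c); print(c,p)
    for n in ["vial_blue","vial_green","vial_red","vial_orange","gauze_roll","blue_tray","black_tray","yellow_tray","timer","clear_clip"]:
        if c!="wrist":print(n,[(d['at'],round(d['confidence'],2)) for d in look_for(c,n)][:3],[(d['at'],round(d['confidence'],2)) for d in tip_of(c,n)][:3])
print(read_time_s())
E
```

```text
pics
0.0 [ 1.22316964  0.38383902  0.04382648  1.59960757 -0.01788719  1.16118858
 -0.04991203] [ 0.16047639 -0.62894393  0.24886881] [ 9.92202659e-01  1.24627953e-01 -2.40043239e-04 -1.30320221e-03] 0.0858673242520752
scene {'K': array([[422.47111762,   0.        , 318.9379462 ],
       [  0.        , 422.47111762, 199.79357979],
       [  0.        ,   0.        ,   1.        ]]), 'camera_from_world': array([[-0.79529261, -0.60582004,  0.02217517,  0.40942703],
       [-0.32601001,  0.39655877, -0.85817167,  0.15287644],
       [ 0.51110384, -0.68972692, -0.51288366,  0.81168524],
       [ 0.        ,  0.        ,  0.        ,  1.        ]])}
vial_blue [([271.2, 256.6], 0.72)] [([269.8, 264.7], 0.67)]
vial_green [([360.4, 192.7], 0.64)] []
vial_red [([380.9, 174.6], 0.73), ([269.8, 252.8], 0.66)] [([381.4, 183.5], 0.46), ([198.1, 263.7], 0.25)]
vial_orange [([314.7, 231.4], 0.58)] [([317.4, 241.0], 0.47)]
gauze_roll [([312.7, 232.6], 0.22)] [([229.8, 290.2], 0.66)]
blue_tray [([270.5, 215.3], 0.56), ([334.1, 210.4], 0.19)] [([267.3, 218.9], 0.7), ([197.2, 262.7], 0.58)]
black_tray 
[... 1195 characters left out ...]
, ([409.5, 159.9], 0.56)]
timer [([348.6, 204.2], 0.95), ([388.1, 206.0], 0.4)] [([345.6, 205.2], 0.95)]
clear_clip [([221.5, 245.0], 0.62)] [([220.1, 247.0], 0.53)]
wrist {'K': array([[360.44266405,   0.        , 317.57801463],
       [  0.        , 360.44266405, 200.42020197],
       [  0.        ,   0.        ,   1.        ]]), 'camera_from_world': array([[ 2.47102037e-01, -9.68989454e-01,  1.46924421e-04,
        -6.49647173e-01],
       [-9.26881166e-01, -2.36319784e-01,  2.91623495e-01,
        -3.72130317e-02],
       [-2.82545370e-01, -7.21969413e-02, -9.56533175e-01,
         3.80043039e-01],
       [ 0.00000000e+00,  0.00000000e+00,  0.00000000e+00,
         1.00000000e+00]])}
2.15
```

View images.

View pics/top0.png

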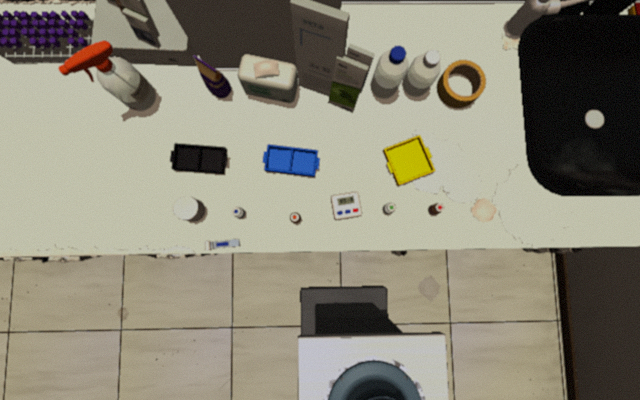

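View pics/scene0.png

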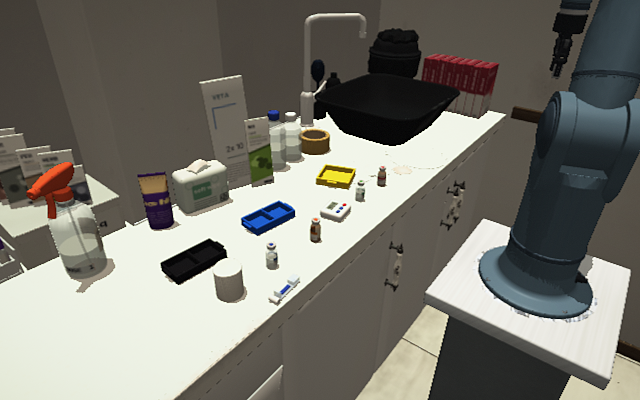

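```bash
python3 - <<'E'
import cv2
a=cv2.imread('pics/top0.png')[110:280,140:480]
cv2.imwrite('pics/top0z.png',cv2.resize(a,None,fx=2.3,fy=2.3,interpolation=cv2.INTER_CUBIC))
a=cv2.imread('pics/scene0.png')[140:320,150:410]
cv2.imwrite('pics/scene0z.png',cv2.resize(a,None,fx=3,fy=3,interpolation=cv2.INTER_CUBIC))
E
```

```text
(no output)
```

View pics/top0z.png

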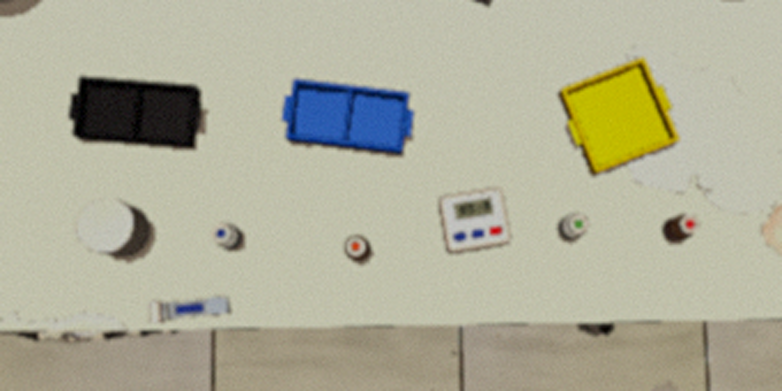

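View pics/scene0z.png

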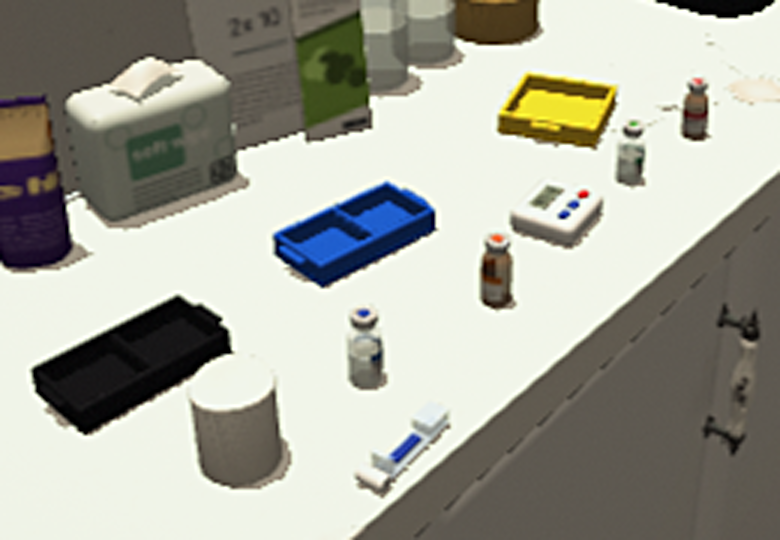

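```bash
cat > h.py <<'E'
from bench import *
import numpy as np, cv2
def plane(cam,uv,z,P=None):
    P=P or camera_params(cam); K=P['K'];T=P['camera_from_world'];R=T[:3,:3];t=T[:3,3]
    o=-R.T@t; d=R.T@np.linalg.solve(K,[uv[0],uv[1],1.]); s=(z-o[2])/d[2]; return (o+s*d)
def proj(cam,p,P=None):
    P=P or camera_params(cam); c=P['camera_from_world']@np.append(p,1); q=P['K']@c[:3]; return q[:2]/q[2]
E
python3 - <<'E'
from h import *
z=lambda u,v:((u+.5)/2.3-.5+140,(v+.5)/2.3-.5+110)
s=lambda u,v:((u+.5)/3-.5+150,(v+.5)/3-.5+140)
pt={'blue':(222,233),'orange':(356,243),'green':(579,224),'red':(690,225)}
ps={'blue':(366,315),'orange':(496,241),'green':(632,127),'red':(698,84)}
for k in pt:
    print(k,plane('top',z(*pt[k]),.054)[:2].round(4),plane('scene',s(*ps[k]),.054)[:2].round(4))
print('gauze',plane('top',z(106,227),.061)[:2].round(4),plane('scene',s(233,383),.061)[:2].round(4))
for n,cs in {'black':[(80,78),(201,88),(195,148),(76,137)],'blue':[(294,80),(410,92),(403,154),(288,142)],'yellow':[(560,92),(642,60),(678,140),(597,173)]}.items():
    c=np.array([plane('top',z(*q),.021)[:2] for q in cs]); m=c.mean(0)
    l=[np.linalg.norm(c[i]-c[(i+1)%4]).round(4) for i in range(4)]
    d=(c[0]-c[1])+(c[3]-c[2])
    print(n,m.round(4),l,'yaxis yaw',np.arctan2(d[1],d[0]).round(3), 'tip',)
for n,uv in {'black':(202.4,157.3),'blue':(295.5,162.8),'yellow':(409.5,159.9)}.items(): print(n,plane('top',uv,0)[:2].round(4))
print('timer',plane('top',z(475,220),.022)[:2]); print('clip',plane('top',z(192,309),.012)[:2])
P=camera_params('wrist');R=P['camera_from_world'][:3,:3];print('wristcam pos',-R.T@P['camera_from_world'][:3,3],'fwd',R[2])
E
```

```text
blue [0.4167 0.2804] [0.4122 0.2842]
orange [0.4059 0.16  ] [0.4002 0.1658]
green [ 0.4202 -0.0425] [ 0.4168 -0.0344]
red [ 0.4178 -0.1438] [ 0.4148 -0.1367]
gauze [0.423 0.382] [0.4209 0.3864]
black [0.5356 0.3674] [np.float64(0.1156), np.float64(0.0583), np.float64(0.1129), np.float64(0.0572)] yaxis yaw 1.47 tip
blue [0.5291 0.1673] [np.float64(0.1117), np.float64(0.0606), np.float64(0.1098), np.float64(0.0605)] yaxis yaw 1.453 tip
yellow [ 0.5268 -0.092 ] [np.float64(0.0864), np.float64(0.0849), np.float64(0.085), np.float64(0.0856)] yaxis yaw 1.939 tip
black [0.5435 0.3676]
blue [0.5283 0.1592]
yellow [ 0.5318 -0.0985]
timer [0.42838255 0.04923262]
clip [0.34944903 0.31583859]
wristcam pos [ 0.23341648 -0.61085749  0.37447142] fwd [-0.28254537 -0.07219694 -0.95653318]
```

```bash
cat >> h.py <<'E'
def Q(a): return [float(np.cos(a/2)),float(np.sin(a/2)),0.,0.]
E
python3 - <<'E'
from h import *
for a in [0,np.pi/2,-np.pi/2,np.pi]:
  for p in [(.42,.38,.04),(.535,.40,.044),(.42,.28,.04),(.40,.16,.25),(.42,-.14,.04),(.53,-.1,.2),(.53,.16,.05)]:
    q=inverse_kinematics(p,Q(a)); print(round(a,2),p,None if q is None else np.round(q,2))
p0=(.47,.25,.22); move_ptp(p0,Q(np.pi/2)); pause(.2)
for i,(p) in enumerate([p0,(.47,0.03,.22)]):
    if i: move_ptp(p,Q(np.pi/2)); pause(.3)
    P=camera_params('wrist'); im=read_camera('wrist'); cv2.imwrite(f'pics/w{i}.png',im[:,:,::-1])
    np.savez(f'pics/w{i}.npz',K=P['K'],camera_from_world=P['camera_from_world']); print(read_eef_pos(),read_time_s())
    for n in ["vial_blue","vial_green","vial_red","vial_orange","gauze_roll"]:
        print(n,[(d['at'],round(d['confidence'],2)) for d in look_for('wrist',n)][:2],[(d['at'],round(d['confidence'],2),plane('wrist',d['at'],0,P)[:2].round(4)) for d in tip_of('wrist',n)][:2])
    for n in ["blue_tray","black_tray","yellow_tray"]:
        print(n,[(d['at'],round(d['confidence'],2),plane('wrist',d['at'],0,P)[:2].round(4)) for d in tip_of('wrist',n)][:2])
E
```

```text
0 (0.42, 0.38, 0.04) [-1.03  0.52  0.26  1.95 -0.2   0.7  -2.22]
0 (0.535, 0.4, 0.044) [-0.24  0.74 -0.63  1.65  0.52  0.92 -2.64]
0 (0.42, 0.28, 0.04) [-0.04  0.54 -0.73  2.05  0.53  0.75 -2.67]
0 (0.4, 0.16, 0.25) [ 0.8   0.01 -1.25  2.05  0.01  1.08 -2.03]
0 (0.42, -0.14, 0.04) [ 0.52  0.35 -0.32  2.21  0.19  0.61 -1.51]
0 (0.53, -0.1, 0.2) [ 0.5   0.26 -0.44  1.89  0.13  1.01 -1.57]
0 (0.53, 0.16, 0.05) [ 0.15  0.56 -0.62  1.94  0.45  0.79 -2.29]
1.57 (0.42, 0.38, 0.04) [-0.17  0.66 -0.79  1.9   0.62  0.84 -1.28]
1.57 (0.535, 0.4, 0.044) [-0.24  0.75 -0.64  1.65  0.53  0.93 -1.07]
1.57 (0.42, 0.28, 0.04) [ 0.11  0.62 -0.91  2.05  0.68  0.81 -1.21]
1.57 (0.4, 0.16, 0.25) [ 0.84  0.02 -1.29  2.05  0.02  1.08 -0.46]
1.57 (0.42, -0.14, 0.04) [ 0.66  0.37 -0.47  2.2   0.28  0.62 -0.02]
1.57 (0.53, -0.1, 0.2) [ 0.61  0.28 -0.57  1.89  0.18  1.02 -0.03]
1.57 (0.53, 0.16, 0.05) [ 0.41  0.71 -0.97  1.93  0.74  0.91 -0.93]
-1.57 (0.42, 0.38, 0.04) [ 0.12  0.98 -1.25  1.89  1.06  1.14  1.59]
-1.57 (0.535, 0.4, 0.044) [ 0.1   1.11 -1.26  1.63  1.11  1.26  1.76]
-1.57 (0.42, 0.28, 0.04) [ 0.3
[... 1094 characters left out ...]

blue_tray [([383.0, 245.7], 0.56, array([0.5387, 0.1703]))]
black_tray [([400.0, 34.1], 0.77, array([0.5431, 0.3716]))]
yellow_tray []
[0.47003395 0.03130126 0.22001588] 7.5417
vial_blue [] []
vial_green [([268.4, 251.0], 0.79)] [([273.1, 239.7], 0.69, array([ 0.425 , -0.0407]))]
vial_red [([267.6, 337.2], 0.67)] [([269.3, 321.6], 0.62, array([ 0.4175, -0.1392]))]
vial_orange [([233.0, 19.3], 0.88)] [([242.1, 25.4], 0.55, array([0.4047, 0.1608]))]
gauze_roll [] [([392.1, 16.1], 0.2, array([0.5347, 0.1685]))]
blue_tray [([390.4, 15.4], 0.93, array([0.5332, 0.169 ]))]
black_tray [([269.8, 240.5], 0.67, array([ 0.4216, -0.0416]))]
yellow_tray [([373.5, 285.5], 0.73, array([ 0.5312, -0.0936]))]
```

View pics/w0.png

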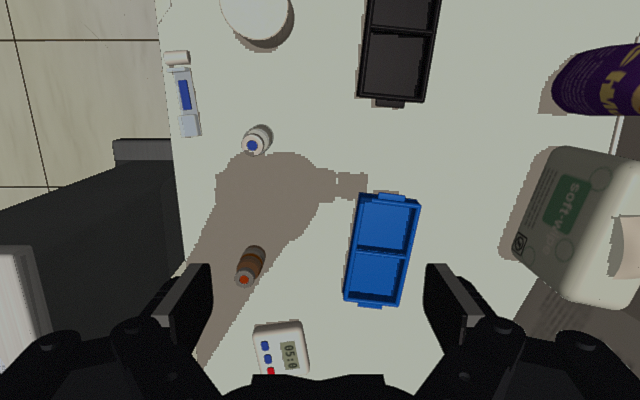

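View pics/w1.png

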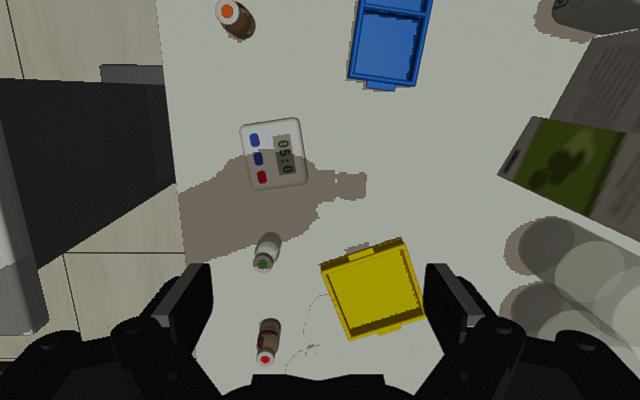

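```bash
python3 - <<'E'
import cv2
a=cv2.imread('pics/w0.png')
cv2.imwrite('pics/w0z.png',cv2.resize(a[0:320,190:450],None,fx=1.85,fy=1.85,interpolation=cv2.INTER_CUBIC))
a=cv2.imread('pics/w1.png')
cv2.imwrite('pics/w1z.png',cv2.resize(a[220:375,220:450],None,fx=3,fy=3,interpolation=cv2.INTER_CUBIC))
E
python3 - <<'E'
from h import *
W=[dict(np.load(f'pics/w{i}.npz')) for i in (0,1)]
for n,i,uv in [('blue',0,(253,145)),('orange',0,(243,280)),('orange',1,(228,12)),('green',1,(263,264)),('red',1,(265,358))]:
    print(n,plane('',uv,.054,W[i])[:2].round(4))
for n,i,cs in [('blue',0,[(361,194),(420,200),(399,306),(344,300)]),('yellow',1,[(321,267),(404,238),(430,316),(348,340)]),('blackedge',0,[(424,102),(358,93)])]:
    c=np.array([plane('',q,.021,W[i])[:2] for q in cs]); print(n,c.mean(0).round(4),[np.linalg.norm(c[k]-c[k-1]).round(4) for k in range(len(c))], c.round(4).tolist())
E
```

```text
blue [0.419  0.2826]
orange [0.4035 0.161 ]
orange [0.4053 0.1611]
green [ 0.4224 -0.041 ]
red [ 0.4202 -0.1418]
blue [0.5326 0.1725] [np.float64(0.1136), np.float64(0.0558), np.float64(0.1147), np.float64(0.0572)] [[0.5114, 0.2322], [0.5668, 0.2263], [0.5545, 0.1123], [0.4978, 0.1194]]
yellow [ 0.5301 -0.0885] [np.float64(0.0906), np.float64(0.0861), np.float64(0.0935), np.float64(0.0895)] [[0.4744, -0.0609], [0.5546, -0.0296], [0.5879, -0.1169], [0.5036, -0.1467]]
blackedge [0.5344 0.3186] [np.float64(0.0578), np.float64(0.0578)] [[0.563, 0.3149], [0.5057, 0.3224]]
```

View pics/w0z.png

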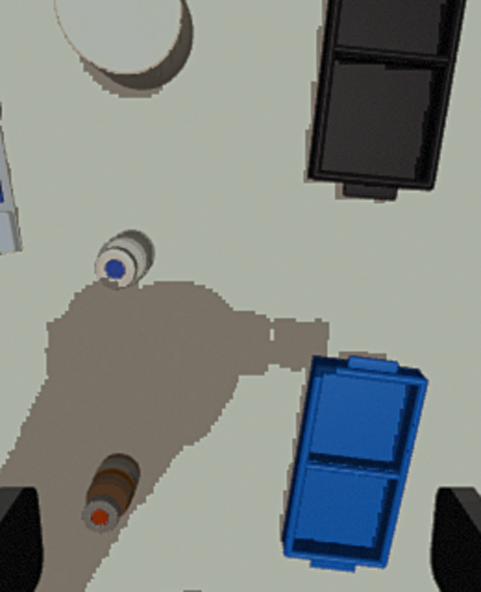

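View pics/w1z.png

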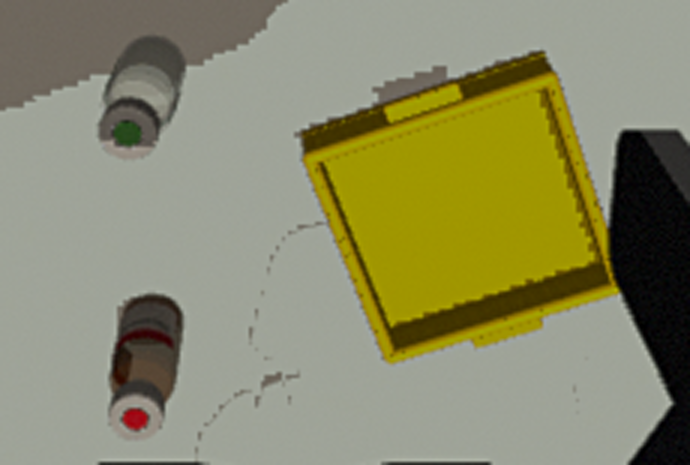

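```bash
python3 - <<'E'
from h import *
W=[dict(np.load(f'pics/w{i}.npz')) for i in (0,1)]
c=np.array([plane('',(220+u/3,220+v/3),.021,W[1])[:2] for u,v in [(305,155),(555,72),(615,290),(390,360)]]);d=(c[0]-c[3])+(c[1]-c[2])
print('yellow',c.mean(0),[np.linalg.norm(c[k]-c[k-1]).round(4) for k in range(4)],np.arctan2(d[1],d[0]))
for n,cs in {'blue':[(308,463),(408,473)],'black':[(336,52),(449,62)],'blacknear':[(312,178),(434,187)]}.items():
    c=np.array([plane('',(190+u/1.85,v/1.85),.021,W[0])[:2] for u,v in cs]); print(n,c.mean(0),c,np.linalg.norm(c[0]-c[1]))
print('gauze bottom-edge top cyl', proj('',[.423,.384,.061],W[0]))
# first: hover red
move_ptp((.420,-.142,.13),Q(np.pi/2)); move_gripper(.05,30); pause(.2)
P=camera_params('wrist'); im=read_camera('wrist'); cv2.imwrite('pics/r1.png',im[:,:,::-1]); np.savez('pics/r1.npz',**P)
print(look_for('wrist','vial_red')[:1],tip_of('wrist','vial_red')[:1],read_eef_pos(),read_time_s())
print(proj('',[.420,-.142,.054],P),proj('',[.420,-.142,.0],P))
E
```

```text
yellow [ 0.52988973 -0.09159671] [np.float64(0.0862), np.float64(0.0864), np.float64(0.0861), np.float64(0.0824)] 1.910324692148037
blue [0.5355437  0.17197947] [[0.50888655 0.17490439]
 [0.56220085 0.16905455]] 0.053634271153909056
black [0.54038821 0.37117914] [[0.51522582 0.37323146]
 [0.56555059 0.36912681]] 0.050491880386513484
blacknear [0.53490589 0.31767358] [[0.50633924 0.31972363]
 [0.56347253 0.31562353]] 0.05728021984324992
gauze bottom-edge top cyl [249.24444591   2.06835259]
[{'at': [315.0, 206.7], 'confidence': 0.66}] [{'at': [314.6, 196.1], 'confidence': 0.61}] [ 0.41993935 -0.14207098  0.12996189] 9.8
[316.45425542 222.8609129 ] [316.68919909 197.06550273]
```

View pics/r1.png

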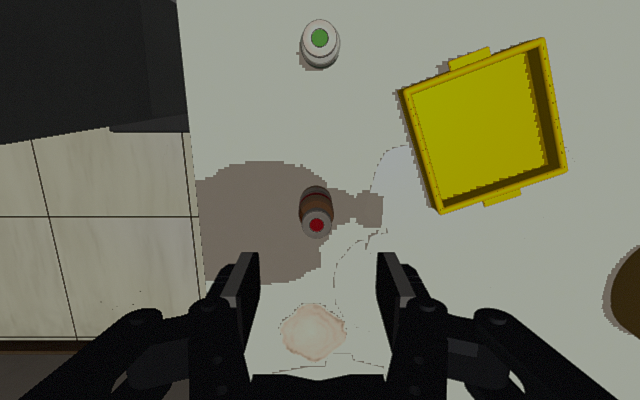

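```bash
cat >> h.py <<'E'
def tray(c,yaw,y): return (c[0]+y*np.cos(yaw),c[1]+y*np.sin(yaw))
def snap(n,cam='wrist'):
    P=camera_params(cam); im=read_camera(cam); cv2.imwrite(f'pics/{n}.png',im[:,:,::-1]); np.savez(f'pics/{n}.npz',**P); return P
BLK=((.5385,.371),1.485); BLU=((.533,.171),1.46); YEL=((.530,-.091),1.92)
def pick(x,y,a=np.pi/2,op=.05,f=30,z=.040):
    move_ptp((x,y,.12),Q(a)); move_gripper(op,f); movel((x,y,z),Q(a),.12); move_gripper(0,f); g=read_finger_gap(); print('gap',g)
    movel((x,y,.13),Q(a),.15); return g
E
python3 - <<'E'
from h import *
P=dict(np.load('pics/r1.npz'))
print('green',plane('',(320,37),.054,P),'red',plane('',(316.5,225),.054,P))
c=np.array([plane('',q,.021,P)[:2] for q in [(400,90),(543,38),(567,170),(441,214)]]);print('yel',c.mean(0),[np.linalg.norm(c[k]-c[k-1]).round(4) for k in range(4)])
pick(.420,-.143)
x,y=tray(*BLK,.027); move_ptp((x,y,.15),Q(BLK[1])); pause(.2); snap('b1')
print(read_finger_gap(),read_eef_pos(),x,y,read_time_s(),read_ft_force())
E
```

```text
green [ 0.42191172 -0.0409567   0.054     ] red [ 0.42002575 -0.14335179  0.054     ]
yel [ 0.5291413  -0.09227344] [np.float64(0.0877), np.float64(0.0882), np.float64(0.0856), np.float64(0.0857)]
gap 0.02117498855599091
0.020762032463549802 [0.54157545 0.39680405 0.15008606] 0.5408136599050966 0.39790068731173145 14.4417 [ 0.72396711  0.55848451 -1.26342905]
```

View pics/b1.png

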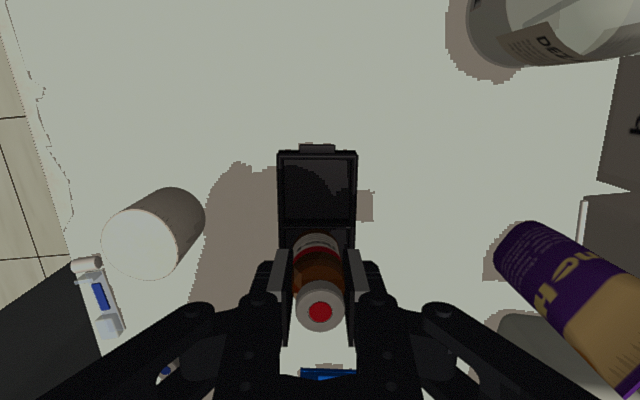

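```bash
python3 - <<'E'
from h import *
P=dict(np.load('pics/b1.npz'))
c=[plane('',q,.021,P)[:2] for q in [(278,153),(357,152)]];m=np.mean(c,0);d=c[0]-c[1];d/=np.linalg.norm(d);n=np.array([-d[1],d[0]]); 
print(c,np.linalg.norm(c[0]-c[1]),'yaw',np.arctan2(n[1],n[0]), np.arctan2(-n[1],-n[0]),'centre',m-.056*np.array([np.cos(1.485),np.sin(1.485)]))
print('gauze top',plane('',(138,245),.061,P),plane('',(138,240),.061,P))
print('div',plane('',(282,226),.021,P))
E
```

```text
[array([0.51752905, 0.43143093]), array([0.57312857, 0.42722056])] 0.05575871358234323 yaw -1.6463787286928893 1.4952139248969039 centre [0.54053011 0.37353173]
gauze top [0.42576317 0.38661538 0.061     ] [0.42657353 0.39003323 0.061     ]
div [0.51390447 0.37645063 0.021     ]
```

```bash
sed -i 's/^BLK=((.5385,.371),1.485)/BLK=((.5398,.3725),1.49)/' h.py; cat >> h.py <<'E'
def place(x,y,a,op=.042,z=.0445):
    move_ptp((x,y,.14),Q(a)); movel((x,y,.07),Q(a),.15); movel((x,y,z),Q(a),.05); pause(.15)
    print('at',read_eef_pos(),read_ft_force()); move_gripper(op); pause(.15); movel((x,y,.13),Q(a),.12)
E
python3 - <<'E'
from h import *
place(*tray(*BLK,.027),BLK[1])
# next orange
move_ptp((.4045,.161,.13),Q(np.pi/2)); pause(.15); P=snap('o1')
print(proj('',[.4045,.161,.054],P),look_for('wrist','vial_orange')[:1],read_time_s())
snap('b2','scene')
E
```

```text
at [0.54167926 0.39940443 0.04477782] [-1.89446109 -2.02631456  5.46426599]
[314.08546499 225.57173699] [] 18.7833
```

View pics/o1.png

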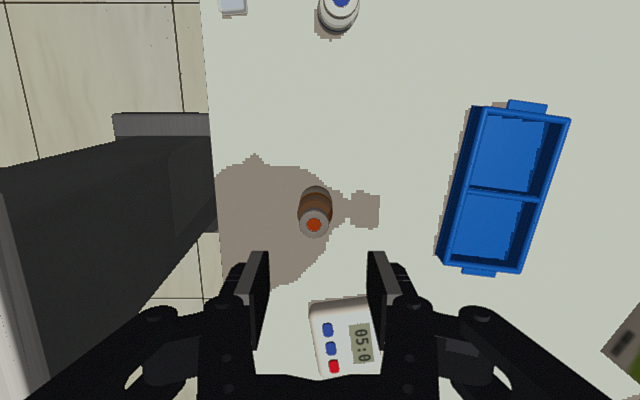

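View pics/b2.png

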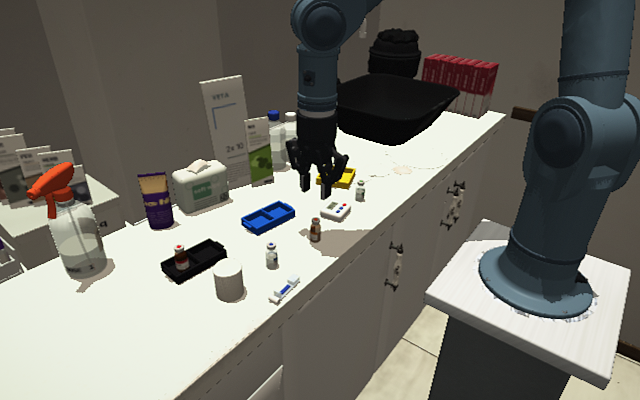

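```bash
python3 - <<'E'
from h import *
P=dict(np.load('pics/o1.npz'))
for cs in [[(486,108),(571,119),(522,273),(447,265)]]:
    c=np.array([plane('',q,.021,P)[:2] for q in cs]);d=(c[0]-c[3])+(c[1]-c[2]);print(c.mean(0),[np.linalg.norm(c[k]-c[k-1]).round(4) for k in range(4)],np.arctan2(d[1],d[0]))
c=[plane('',q,.021,P)[:2] for q in [(470,187),(542,199)]]; print('div',c,np.mean(c,0))
print('blue vial',plane('',(341,1),.054,P))
pick(.4045,.161)
place(*tray(*BLK,-.027),BLK[1],z=.045)
move_ptp((.419,.2825,.13),Q(np.pi/2)); pause(.15); P=snap('v1')
print(proj('',[.419,.2825,.054],P),read_time_s()); snap('b3','scene')
E
```

```text
[0.53362829 0.16969181] [np.float64(0.1101), np.float64(0.0554), np.float64(0.1097), np.float64(0.0553)] 1.450929454571312
div [array([0.50895953, 0.17617047]), array([0.5588762, 0.1678008])] [0.53391786 0.17198564]
blue vial [0.41814011 0.28072646 0.054     ]
gap 0.021509736407030532
at [0.5373445  0.34546407 0.04494374] [-0.99763548 -1.44976941  4.20404616]
[314.22837916 223.94108073] 25.725
```

View pics/v1.png

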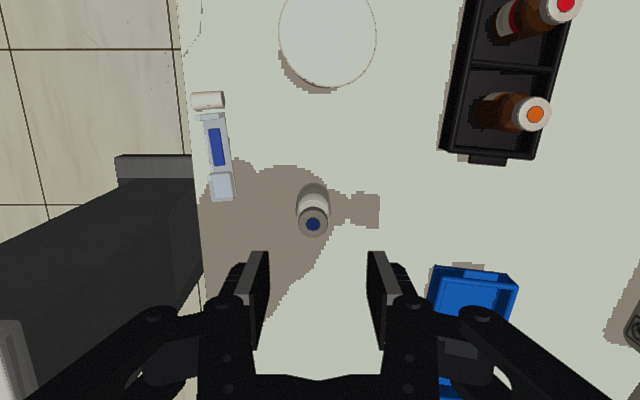

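View pics/b3.png

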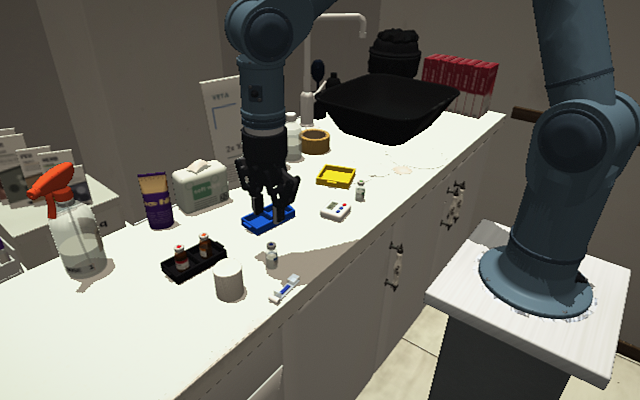

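```bash
sed -i 's/^BLK\(.*\)BLU=((.533,.171),1.46); YEL=((.530,-.091),1.92)/BLK\1BLU=((.5335,.171),1.456); YEL=((.5295,-.0918),1.92)/' h.py; python3 - <<'E'
from h import *
P=dict(np.load('pics/v1.npz'))
print('gauze',plane('',(327.5,37.5),.061,P)); print('caps',plane('',(536,115),.058,P),plane('',(567,3),.058,P),tray(*BLK,.027),tray(*BLK,-.027))
pick(.4187,.2823)
place(*tray(*BLU,.027),BLU[1],z=.045)
pick(.422,-.0412)
place(*tray(*BLU,-.027),BLU[1],z=.045)
move_ptp((.425,.386,.15),Q(np.pi/2)); move_gripper(.084); pause(.15); P=snap('g1')
print(proj('',[.425,.386,.061],P),read_time_s()); snap('b4','scene')
E
```

```text
gauze [0.42600958 0.3832027  0.061     ]
caps [0.53720316 0.34558777 0.058     ] [0.54304213 0.3989475  0.058     ] (np.float64(0.5419791281082795), np.float64(0.39941191930516484)) (np.float64(0.5376208718917204), np.float64(0.34558808069483515))
gap 0.02126070664066377
at [0.53632311 0.19768001 0.04496045] [-1.58707006 -1.01000523  3.52462251]
gap 0.021033729242690164
at [0.53004882 0.14406918 0.0448507 ] [-1.30057186 -0.41455876  2.72979611]
[316.51935134 215.53038433] 40.15
```

View pics/g1.png

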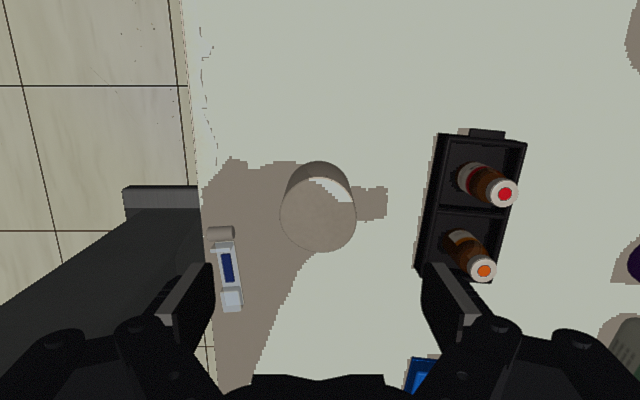

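View pics/b4.png

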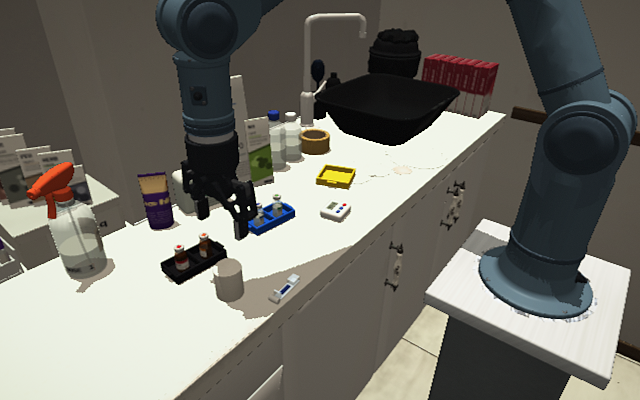

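```bash
python3 - <<'E'
from h import *
pick(.4258,.3865,op=.084,z=.042)
(x,y),a=YEL
move_ptp((x,y,.16),Q(a)); pause(.15); snap('y1')
place(x,y,a,op=.078,z=.047)
move_ptp((.40,.05,.28),Q(np.pi/2)); pause(.3); snap('fw'); snap('ft','top'); snap('fs','scene'); print(read_time_s())
for n,c in {'fs':(140,320,150,410),'ft':(110,280,140,480)}.items():
    im=cv2.imread(f'pics/{n}.png')[c[0]:c[1],c[2]:c[3]]; f=3 if n=='fs' else 2.3
    cv2.imwrite(f'pics/{n}z.png',cv2.resize(im,None,fx=f,fy=f,interpolation=cv2.INTER_CUBIC))
E
```

```text
gap 0.05147388026290871
at [ 0.52900204 -0.09212045  0.04694408] [-2.15807337 -0.23245889  5.34782776]
49.0083
```

View pics/fsz.png

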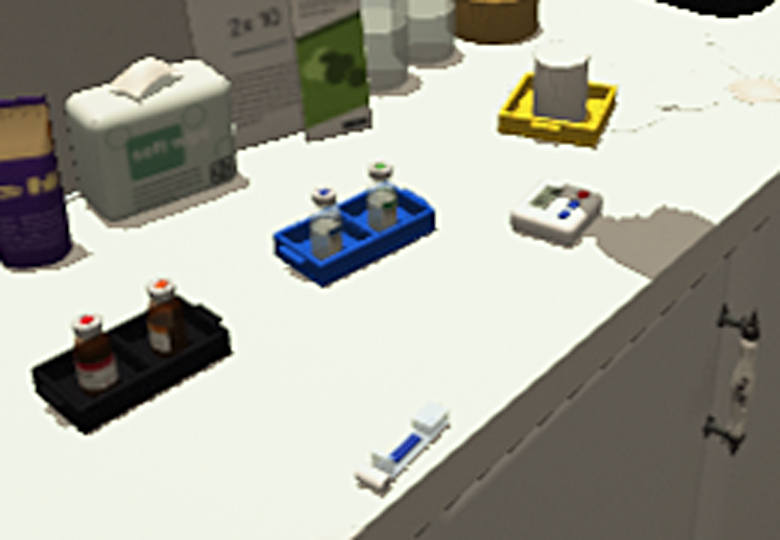

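View pics/ftz.png

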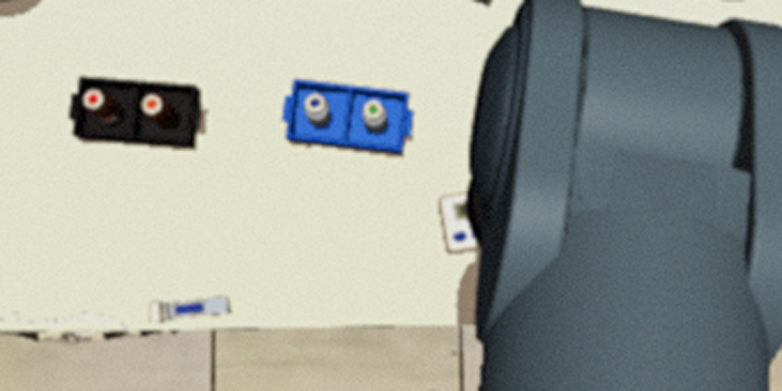

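View pics/fw.png

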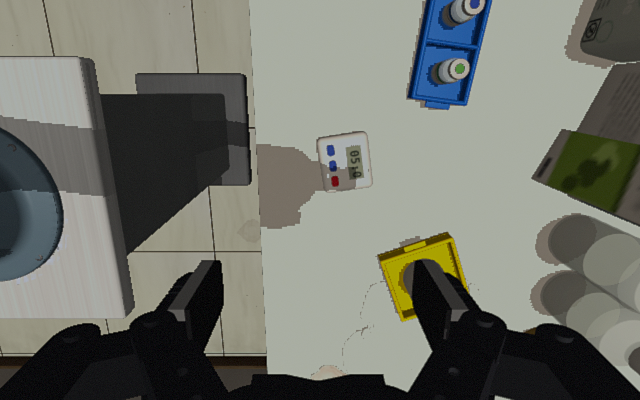

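```bash
python3 - <<'E'
from h import *
move_ptp((.47,-.13,.26),Q(np.pi/2)); pause(.2); P=snap('fy')
print('exp top',proj('',[YEL[0][0],YEL[0][1],.065],P),read_time_s())
print([ (n,proj('',[*tray(*T,s*.027),.058],P)) for n,T,s in [('blue',BLU,1),('green',BLU,-1)]])
E
```

```text
exp top [384.88845247 135.76557049] 50.075
[('blue', array([ 419.283576  , -307.46303947])), ('green', array([ 403.92890484, -203.14396287]))]
```

View pics/fy.png

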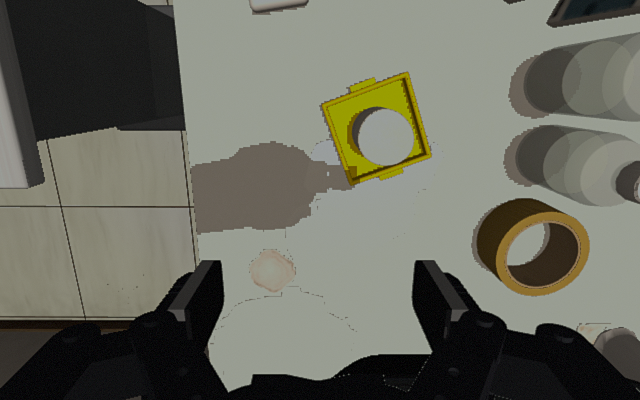

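The gauze roll's top sits at about (385, 136), against (384.9, 135.8) expected, and the roll stands inside the yellow tray. The gripper is clear of everything.

```bash
python3 -c "
from bench import *
print(sign_off(),read_time_s())"
```

```text
the job is handed in; nothing more can be done
the job is handed in; nothing more can be done
```

All five items are in their trays, and I handed the job in at about 50 s on the robot's clock. Handing in gives no verdict, so success rests on the checks below.

- **Placement:** The red and orange vials are in the black tray, the blue and green vials in the blue tray, one per bay. The gauze roll is in the middle of the yellow tray.
- **Vials and gauze:** The last pictures show everything upright. Wrist-camera measurements put the red and orange vials about 1 mm from their bay centres, and the gauze top within a pixel of where it should be. I checked the blue and green vials by eye only, from the top, scene and wrist pictures.
- **Set-down:** The vials were lowered onto the tray floor before release, with an upward force of about 3–5 N on the tool. The gauze roll was set down the same way.
- **Bystanders:** The timer and clip look unmoved. The arm hid part of the timer in the last top view, but the scene and wrist pictures show it in full.
- **Disagreements:** The fixed cameras differed by up to about 8 mm on the vial positions, so I relied on close wrist-camera views instead. Some of the networks' detections were clearly wrong, such as a vial reported on a tray, and I ignored those.

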